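# Uncap the hasp and hold the latch box half open

## Robot

A 7-joint arm with a two-finger parallel gripper is mounted at the origin on the work surface. World frame = base frame: x ahead of the robot, y to its left, z up, the work surface at z = 0. Lengths are in m, angles in rad, forces in N, time in s.
With the tool pointing down it reaches from about 0.4 to 0.85 m from the base axis. Payload 10.4 kg.
Tool frame: the origin (TCP) lies midway between the tips of the shut fingers; the grasp point (between the pads) lies manip.grip_depth behind it (manip.grip_depth is the distance from the TCP to the grasp point, in m); z points along the fingers, x is the direction in which the jaws open and shut, and the axes are right-handed (so a half turn about z gives the same grasp; the last joint's range is limited). The gripper opens to 85 mm and grips with 20 to 120 N. Pads are 22 mm wide; open, the fingers measure 114 mm over their backs; the gripper's body (76 mm by 85 mm) begins 54 mm behind the grasp point. The pads swing forward as they close: fully open they stand 13 mm farther back than shut.
Start: joints at [1.279, 0.332, -0.065, 1.46, 0.022, 1.35, -0.088], TCP at [0.166, -0.603, 0.231] pointing down, gripper open.
Joint ranges: [-2.6, 2.6], [-0.5, 2.12], [-1.47, 1.34], [0.16, 2.42], [-1.27, 4.41], [0.06, 2.06], [-2.6, 2.6]. Speed limits (rad/s): [2.22, 2.22, 2.79, 2.79, 3.14, 3.14, 3.14].

## Interface

Orientations are given as a unit quaternion [x, y, z, w].
In Python, from workcell import manip gives the robot as it stands. The module is installed in compiled form; this text tells all that it offers.
- The arm moves only by the tool send_rows, never from a script. Its argument "steps" is a list of rows, each a list of 2 entries, a list of its own where there are three numbers: the shift along the tool's x, y, z in m, then the turn about the tool's z in rad. In form: [[[x, y, z], spin], ...]. A call has exactly 8 rows; each row is the pose to reach, as a shift and turn from the pose commanded when the call began, along the tool's axes at that moment; what a row does not reach only later rows make up. A row lasts 1/8 s, in which the tool goes at most 62.5 mm and 10.7 degrees, less where a joint would pass 70% of its speed; a pose out of reach is approached as far as the arm can. A call with a gripper value outside its range is refused whole. "hand" is the opening, from 0 (shut) to 1 (fully open), set as the call begins (left out, the last holds). The fingers move at their own pace and stop on an object; "force" is the grip in N (left out, the last holds). Time passes only in rows, so rows that repeat a pose let the fingers close, or fill a call up. It gives the time, the measured TCP pose, the force and the opening at its end, in the units of the state.
- manip.get_obs(): the state, without advancing time (a new reading comes with each control period).
- manip.camera(name): name is "scene" or "side" or "wrist"; returns (picture, depth): 480x640x3 uint8, red, green, blue; 480x640 float32, m along the optical axis (not along the pixel's ray), 0 where there is no reading.
- manip.camera_info(name): a dict with "intrinsics" (3x3 intrinsics, pixels), "pose" (4x4, takes a point from camera to world coordinates); the wrist camera has in their place "T_tool_cam" (4x4, takes a point from camera to tool coordinates, whose origin is the TCP and whose axes are the tool frame's). Camera axes: x right, y up, looking along -z (the intrinsics and any distortion apply to the point x, -y, -z); pixel columns grow to the right and rows downward; lengths in m; the calibration is good to about 2 mm. A picture is of the moment at which its call begins: read the wrist's pose just before it. camera_info takes no time and is no camera call.
- manip.hand_in(): hands the job in, once; it reports no verdict.
The state is a dict: "clock": time; "joint_pos": joint angles; "joint_velocities": joint speeds; "tau": joint torques, N m; "position": TCP position; "ee_rot": TCP orientation; "ft_force": force on the tool from outside, world axes, zero at the start; "torque": the same for the moment, N m; "grip_width": opening from 0.0 (shut) to 1.0 (fully open).
Only numpy, scipy, OpenCV 4.12 (cv2) and the standard library are available. Lean on these libraries where they do the work, as an engineer would, in place of code of your own. Each camera call takes 0.05 s, during which the arm holds its last target.

## Task

Lift the loose wooden cap off the hasp post at the front of the latch box and set it upright, right down in the round recess of the bored maple block, and let go of it, keeping the lid shut until then. Then raise the lid by the brass barrel at the end of its hasp and finish while holding it still, open at 45 degrees, so that the screws inside can be picked out; the lid falls shut if it is let go. Leave the plain maple block, the stone weight, the perch rod and the rasp where they are.

Things in the scene. Friction and masses are not known exactly. Their poses are not given: they have to be found in the camera images.
- latch_box: Low plywood box, 140 (x) x 180 (y) x 85 mm tall without its lid, fixed to the bench with a 125 mm tall, 240 mm wide wall board along its back. Origin: centre of its underside, on the bench; x points from its front to its back, y along its width, z up. From its front a bracket carries an upright brass post (9 mm thick) whose axis is at x = -100 mm, y = 0; its top is 118 mm above the bench, 18 mm above the hasp strap.
- lid (a joint): Angle of the latch box's lid in rad: 0 shut, grows as the front edge rises; stop at 1.3. The hinge runs along the box's back edge. Free hinge with no spring: the lid and hasp (320 g) fall shut from any angle; lifting takes about 2 N at the barrel.
- lid_hinge (a point): Middle of the hinge axis (parallel to the box's y axis), 90 mm above the bench, 70 mm behind the box's centre; does not move. The hasp is a flat brass strap from the lid's front to the barrel, 28 mm wide, 5 mm thick, top 100 mm above the bench when shut, with a slot through which the post stands.
- lid_grip (a point): Centre of the brass barrel at the free end of the hasp, the lid's handle: a cylinder 18 mm thick and 30 mm long, lying along the box's y. Its flat ends can be pinched from above; the lid then turns between the fingers. It moves with the lid; shut, it is 220 mm in front of and 7.5 mm above the hinge axis, 97.5 mm above the bench, 50 mm in front of the post.
- cap: The loose turned wooden cap over the post; origin at the centre of its underside, z up along its axis.
- cap_mid (a point): Centre (half-way up) of that cap: an upright cylinder 34 mm wide and 52 mm tall, about 45 g, with a bore 18 mm wide and 30 mm deep from below that fits loosely over the post. It stands on the hasp strap, so at the start this point is 126 mm above the bench; it must be raised over 20 mm to clear the post.
- holder: Bored maple wall block, 85 x 85 x 45 mm tall, fixed to the bench; origin at the centre of its underside. It stands to the left or right of the latch box, the plain block on the other side.
- holder_hole0 (a point): Centre of the mouth of the round recess in the top of the bored block: 42 mm wide, 10 mm deep, mouth 45 mm above the bench, so the cap's centre is 16 mm above this point when the cap stands on the recess floor.
- block: Plain maple wall block without a recess, 85 x 85 x 45 mm, loose, to be left alone; origin at the centre of its underside.
- stone: Squat round gray stone weight, 96 mm wide, 44 mm tall, loose, to be left alone; origin at the centre of its underside.
- rod: Cherry perch rod, 14 mm thick, 170 mm long along its x, lying on the bench to the left, to be left alone; origin at the middle of its underside.
- rasp: Rasp with an orange handle, 255 mm long along its x, 26 mm wide, 22 mm tall, to be left alone; origin on the bench under its middle.
There are look-alikes about, which are no part of the job. What is meant by the cap is not purple, and is the smaller of those in its own colour.

How it is judged:
By the outcome, as a careful person would: the job done as asked, in the order asked, and still so for the second after the job is handed in, while the arm keeps its last pose, push and grip.
It also fails if it takes over 59 s, if anything falls off the work surface, if the arm or the gripper's body presses on something with over 40 N, if the wrist force passes 120 N, or if a joint passes its speed limit or range.

## Working session

There is one attempt and no reset: what is moved stays moved. The work goes in short steps, Python scripts to look and compute and a tool call to move; the robot and the scene stay as the last step left them, time stands still between calls to the robot, and variables do not carry over. Pictures are saved under pics/ and viewed, and the job is handed in when it is done.

Besides the shell and the picture viewer there is one more tool, called after "Emit:" as name(argument=value, ...), one argument or row to a line, values as JSON. send_rows: Moves the arm, as the interface text tells. Its arguments: {"type":"object","properties":{"steps":{"type":"array"},"hand":{"type":"number"},"force":{"type":"number"}},"required":["steps"]}

```bash
mkdir -p pics
python3 - <<'E'
from workcell import manip
import cv2,numpy as np
print(manip.get_obs()); print(manip.grip_depth)
for n in ["scene","side","wrist"]:
    print(n,manip.camera_info(n))
    im,d=manip.camera(n)
    cv2.imwrite(f"pics/{n}0.png",im[:,:,::-1]); np.save(f"{n}0.npy",d); np.save(f"{n}0_im.npy",im)
E
```

```text
{'clock': 0.0, 'joint_pos': array([ 1.27937758,  0.33284567, -0.0647244 ,  1.46096681,  0.02159069,
        1.34989896, -0.08846962]), 'joint_velocities': array([ 0.00027917,  0.00134837,  0.00047536, -0.00071408,  0.00123022,
        0.0003341 , -0.00019208]), 'tau': array([ 3.59342475e-04, -6.25457597e+01,  4.92022466e-02, -3.91610348e+01,
        1.60805258e-02,  9.87332140e-03,  6.08630117e-06]), 'position': array([ 0.16590382, -0.60217698,  0.23052019]), 'ee_rot': array([ 7.95506899e-01, -6.05944112e-01, -5.81207975e-04, -4.10866043e-04]), 'ft_force': array([ 0.0796622 , -0.02386329,  0.19736888]), 'torque': array([ 0.00503954,  0.011528  , -0.02866208]), 'grip_width': 0.9983772372292994}
0.0187
scene {'intrinsics': array([[617.31478725,   0.        , 312.61565356],
       [  0.        , 617.31478725, 250.38574977],
       [  0.        ,   0.        ,   1.        ]]), 'pose': array([[ 0.4702344 , -0.75649702,  0.45452377,  1.20773154],
       [ 0.8825344 ,  0.4051473 , -0.23872306, -0.35814345],
       [-0.0035558 ,  0.51338866,  0.85814885,  1.30772707],
       [ 0.        ,  0
[... 300 characters left out ...]
647, -0.74322705,  0.61476439,  0.71516289],
       [ 0.01423659,  0.63429909,  0.77295665,  0.99320879],
       [ 0.        ,  0.        ,  0.        ,  1.        ]])}
wrist {'intrinsics': array([[373.9746438 ,   0.        , 322.93919188],
       [  0.        , 373.9746438 , 238.0673076 ],
       [  0.        ,   0.        ,   1.        ]]), 'T_tool_cam': array([[ 9.99999412e-01, -1.07539229e-03,  1.38395469e-04,
        -2.83877620e-04],
       [-9.82806757e-04, -9.52925072e-01, -3.03204290e-01,
        -7.71979154e-02],
       [ 4.57944069e-04,  3.03203976e-01, -9.52925569e-01,
        -1.42421637e-01],
       [ 0.00000000e+00,  0.00000000e+00,  0.00000000e+00,
         1.00000000e+00]])}
```

View pics/scene0.png

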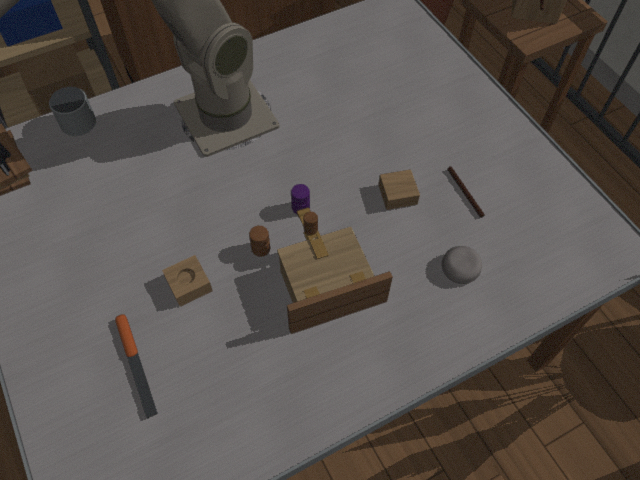

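View pics/side0.png

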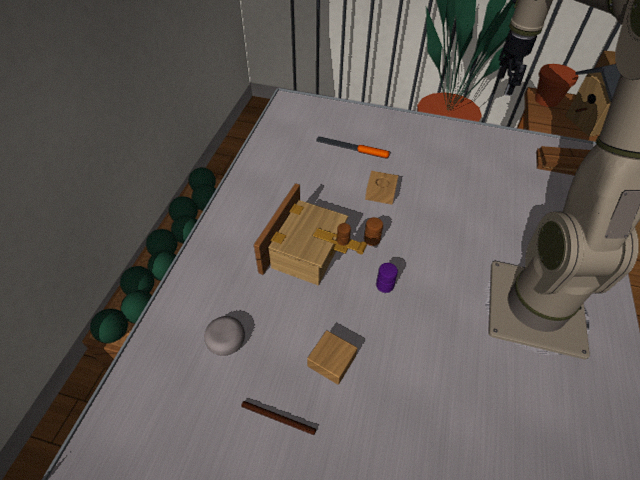

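View pics/wrist0.png

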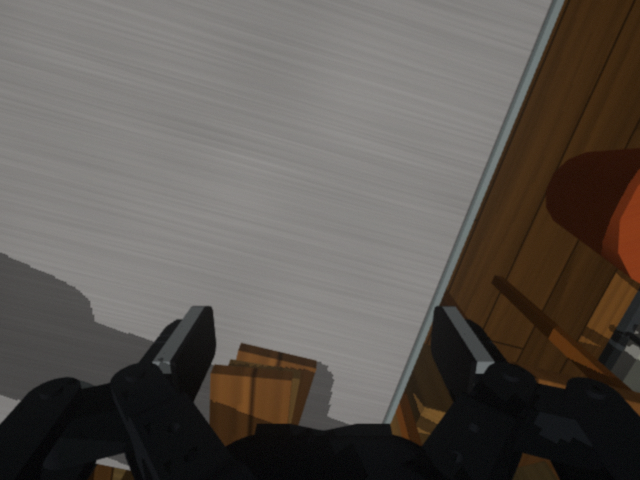

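The scene view shows the brown cap on the post at about (311,223), a larger brown look-alike at (260,240) and a purple one at (300,198). The bored block is at (187,280), the plain block at (400,188), the stone at (462,264), the rod at (465,192) and the rasp at (135,365). The side view agrees. Next I'll measure.

```bash
cat > h.py <<'E'
import numpy as np,cv2
from workcell import manip
from scipy.spatial.transform import Rotation as R
def cam(n):
    i=manip.camera_info(n); K=i["intrinsics"]
    if "pose" in i: T=i["pose"]
    else:
        o=manip.get_obs(); W=np.eye(4); W[:3,:3]=R.from_quat(o["ee_rot"]).as_matrix(); W[:3,3]=o["position"]; T=W@i["T_tool_cam"]
    return K,T
def cloud(d,K,T):
    v,u=np.mgrid[:d.shape[0],:d.shape[1]]
    P=np.stack([(u-K[0,2])/K[0,0]*d,-(v-K[1,2])/K[1,1]*d,-d],-1)
    return P@T[:3,:3].T+T[:3,3]
def proj(p,K,T):
    c=(np.asarray(p)-T[:3,3])@T[:3,:3]
    return np.array([K[0,2]+K[0,0]*c[...,0]/-c[...,2],K[1,2]+K[1,1]*c[...,1]/c[...,2]]).T
def plane(uv,z,K,T):
    r=T[:3,:3]@np.array([(uv[0]-K[0,2])/K[0,0],-(uv[1]-K[1,2])/K[1,1],-1]); s=(z-T[2,3])/r[2]
    return T[:3,3]+s*r
E
python3 - <<'E'
from h import *
for n,c,w in [("scene",(220,160),(200,170)),("side",(240,150),(180,150))]:
    im=np.load(f"{n}0_im.npy"); d=np.load(f"{n}0.npy"); K,T=cam(n)
    P=cloud(d,K,T); np.save(n+"P.npy",P)
    x,y=c; cr=im[y:y+w[1],x:x+w[0],::-1]
    cr=cv2.convertScaleAbs(cr,alpha=1.6)
    cv2.imwrite(f"pics/{n}_z.png",cv2.resize(cr,None,fx=4,fy=3.5,interpolation=cv2.INTER_CUBIC)[:600,:800])
    for nm,q in dict(scene=dict(cap=(311,216),decoy=(260,233),purple=(300,189),block=(187,270),lid=(325,265),barrel=(303,212),table=(100,200)),side=dict(cap=(344,230),decoy=(374,223),purple=(387,270),hold=(375,193),lid=(310,240),barrel=(362,247)))[n].items():
        print(n,nm,P[q[1],q[0]].round(4),im[q[1],q[0]])
E
```

```text
scene cap [0.5139 0.0027 0.1518] [87 61 43]
scene decoy [ 0.4511 -0.1016  0.0708] [90 63 43]
scene purple [0.38   0.0424 0.0692] [61 30 81]
scene block [ 0.4406 -0.2907  0.0339] [58 51 39]
scene lid [ 0.6139 -0.015   0.0977] [108  94  72]
scene barrel [0.4669 0.006  0.105 ] [105  85  49]
scene table [ 0.118  -0.4098 -0.0018] [113 107 110]
side cap [0.5149 0.0082 0.1523] [103  58  23]
side decoy [ 0.4532 -0.1055  0.073 ] [104  56  22]
side purple [0.3916 0.0403 0.0733] [64 21 94]
side hold [ 0.4758 -0.2588  0.0351] [135  95  57]
side lid [0.5996 0.0176 0.0955] [121  96  55]
side barrel [0.4651 0.0087 0.1024] [126  87  26]
```

View pics/scene_z.png

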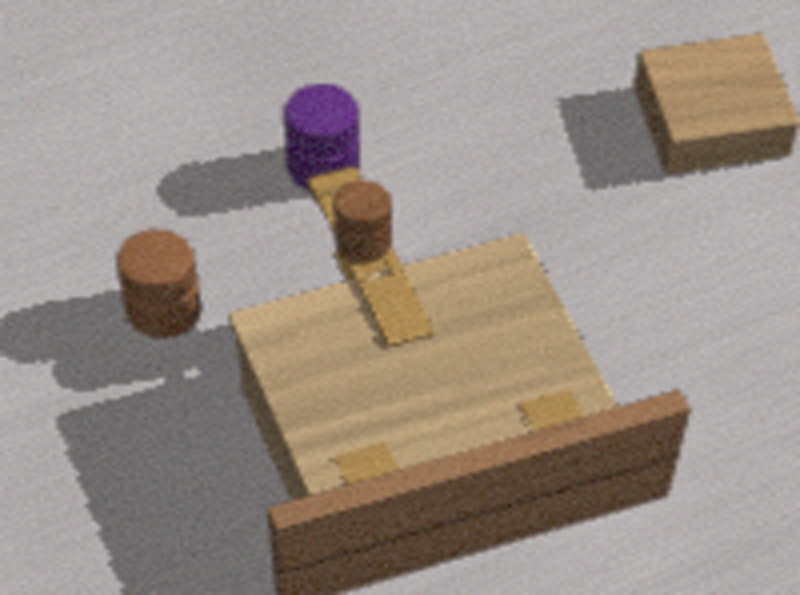

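View pics/side_z.png

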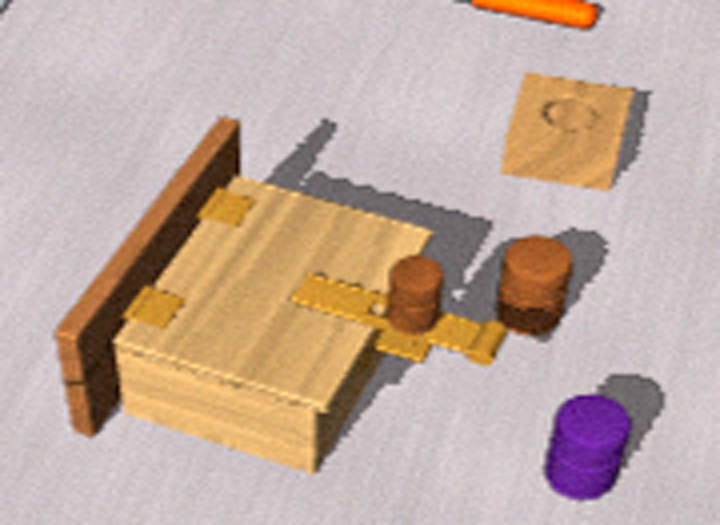

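The zooms show the cap on the strap with the barrel in front of it, clear of both look-alikes. The recess ellipse lies near the far edge of the bored block's top. Next: exact centres and yaw.

Run:
```python
from h import *
for n in ["scene","side"]:
    P=np.load(n+"P.npy"); im=np.load(n+"0_im.npy"); K,T=cam(n)
    # cap top
    m=(np.abs(P[...,2]-.152)<.004)&(np.hypot(P[...,0]-.516,P[...,1]-.004)<.035)
    c,r=cv2.minEnclosingCircle((P[m][:,:2]*1000).astype(np.float32)); print(n,"cap",c,r,m.sum(),P[m].mean(0), P[m][:,2].std())
    # lid top
    m=(np.abs(P[...,2]-.0955)<.006)&(np.hypot(P[...,0]-.6,P[...,1]-.0)<.16)&(P[...,0]>.45)
    L,lab,st,ce=cv2.connectedComponentsWithStats(m.astype(np.uint8))
    i=1+np.argmax(st[1:,4]); q=P[lab==i]; print("lid", cv2.minAreaRect((q[:,:2]*1000).astype(np.float32)), q[:,2].mean())
    # brass mask colour
    hsv=cv2.cvtColor(im,cv2.COLOR_RGB2HSV)
    # holder top
    m=(np.abs(P[...,2]-.045)<.005)&(np.hypot(P[...,0]-.47,P[...,1]+.26)<.12)
    print("holder",cv2.minAreaRect((P[m][:,:2]*1000).astype(np.float32)),P[m][:,2].mean(),m.sum())
    m2=(np.abs(P[...,2]-.035)<.004)&(np.hypot(P[...,0]-.47,P[...,1]+.26)<.05)
    c,r=cv2.minEnclosingCircle((P[m2][:,:2]*1000).astype(np.float32)); print("floor",c,r,P[m2].mean(0),m2.sum())
    cb=(.468,.007)
    # strap in front of cap
    m=(P[...,2]>.085)&(P[...,2]<.112)&(np.hypot(P[...,0]-cb[0],P[...,1]-cb[1])<.035)
    print("barrel",cv2.minAreaRect((P[m][:,:2]*1000).astype(np.float32)),P[m].mean(0),P[m].max(0))
    # wall
    m=(np.abs(P[...,2]-.125)<.005)&(P[...,0]>.6)&(np.abs(P[...,1])<.3)
    print("wall",cv2.minAreaRect((P[m][:,:2]*1000).astype(np.float32)))
    x0,y0,x1,y1=(150,230,250,320) if n=="scene" else (350,150,430,220)
    cv2.imwrite(f"pics/{n}_hold.png",cv2.resize(cv2.convertScaleAbs(im[y0:y1,x0:x1,::-1],alpha=1.6),None,fx=6,fy=6,interpolation=cv2.INTER_CUBIC))
```

```text
scene cap (516.0639038085938, -1.5620018243789673) 17.15923500061035 132 [ 0.51658823 -0.00116859  0.15131371] 0.0018289512193210894
lid ((599.6427612304688, -10.9439697265625), (185.16529846191406, 157.1694793701172), 81.60320281982422) 0.09521098412086876
holder ((460.7489929199219, -300.5491943359375), (88.32606506347656, 84.9480972290039), 1.1589750051498413) 0.04458655069555857 948
floor (466.06854248046875, -276.28289794921875) 41.182621002197266 [ 0.46691138 -0.29038377  0.03450796] 167
barrel ((472.23968505859375, -1.4358711242675781), (26.876008987426758, 48.14553451538086), 41.549468994140625) [0.46838082 0.00262916 0.1027739 ] [0.49826305 0.02198811 0.10981065]
wall ((697.8886108398438, -24.4927978515625), (239.00241088867188, 19.95286750793457), 82.04540252685547)
side cap (516.9014282226562, 1.7038230895996094) 17.893882751464844 116 [0.5181153  0.00199197 0.15184637] 0.0016310112358977715
lid ((581.2415161132812, 1.2730560302734375), (238.4019775390625, 244.82835388183594), 78.97410583496094) 0.09594035234243288
holder ((463.5752868652344, -299.87548828125), (84.48886108398438, 92.02691650390625), 1.1619412899017334) 0.045182554264592174 482
floor (462.37384033203125, -269.9989929199219) 42.867733001708984 [ 0.46367691 -0.27601117  0.03534347] 97
barrel ((480.4334716796875, 6.88593864440918), (32.540584564208984, 44.50694274902344), 82.82185363769531) [0.47876146 0.00889015 0.10154288] [0.50258513 0.02569646 0.10929516]
wall ((1122.9124755859375, -91.82058715820312), (301.58148193359375, 874.5770263671875), 82.2796401977539)
```

View pics/scene_hold.png

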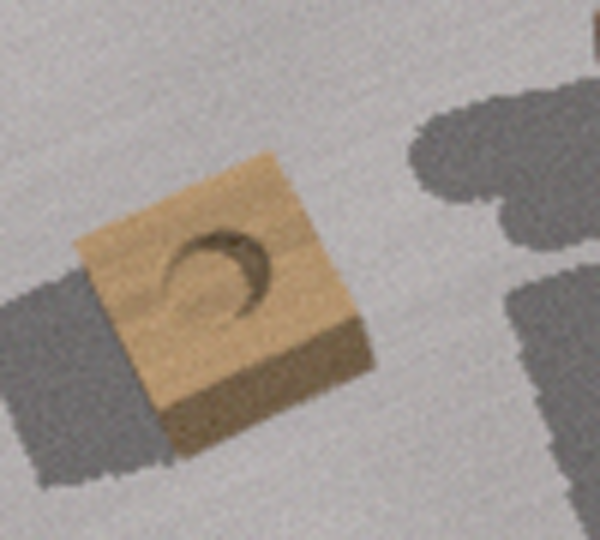

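View pics/side_hold.png

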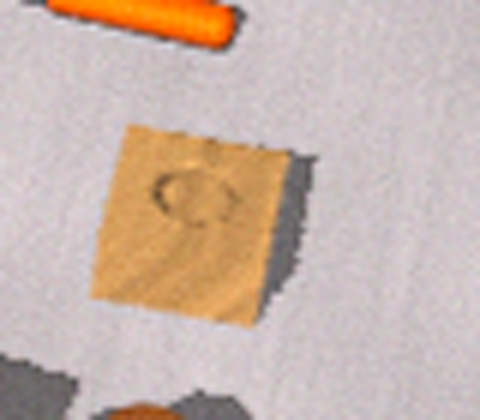

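```bash
cat >> h.py <<'E'
def to(p,yaw=None,cmd=None):
    "shift in tool axes from commanded pose to world target p; yaw=world angle of tool x"
    o=manip.get_obs(); M=R.from_quat(o["ee_rot"]).as_matrix()
    s=M.T@(np.asarray(p)-o["position"]); a=np.arctan2(M[1,0],M[0,0]); print("pos",o["position"].round(4),"yaw",np.degrees(a).round(2),"z",M[:,2].round(4),"F",o["ft_force"].round(2),"w",round(o["grip_width"],3),"t",o["clock"])
    t=None if yaw is None else (-(np.radians(yaw)-a)+np.pi)%(2*np.pi)-np.pi
    print("shift",s.round(4),"turn",t)
E
python3 - <<'E'
from h import *
for n,uv in [("scene",(185.9,276)),("side",(382.3,182.2))]:
    print(plane(uv,.045,*cam(n)))
to([.517,.001,.26],-97.8)
E
```

```text
[ 0.46097856 -0.29957795  0.045     ]
[ 0.46227007 -0.30072489  0.045     ]
pos [ 0.1659 -0.6023  0.2307] yaw -74.6 z [-3.e-04  1.e-03 -1.e+00] F [-0.13  0.29  0.44] w 1.0 t 0.15
shift [-0.4884 -0.4987 -0.0288] turn 0.40496670403469137
```

Emit:
send_rows(
  steps=[
    [[-0.027,-0.046,-0.03],0.05],
    [[-0.053,-0.091,-0.03],0.1],
    [[-0.08,-0.137,-0.03],0.15],
    [[-0.106,-0.183,-0.03],0.2],
    [[-0.133,-0.228,-0.03],0.25],
    [[-0.16,-0.274,-0.03],0.3],
    [[-0.186,-0.32,-0.03],0.35],
    [[-0.213,-0.365,-0.03],0.405],
  ],
  hand=1,
  force=40,
)

```text
clock: 1.15
position: [0.4622, -0.2989, 0.2612]
ee_rot: [-0.657, 0.754, -0.0, -0.0]
ft_force: [0.6, -0.3, 0.4]
grip_width: 0.996
```

Run:
```python
from h import *
K,T=cam("wrist"); im,d=manip.camera("wrist")
np.savez("w1.npz",im=im,d=d,K=K,T=T); cv2.imwrite("pics/w1.png",im[:,:,::-1])
print(proj([.4616,-.300,.045],K,T)); to([.517,.001,.26],-97.8)
P=cloud(d,K,T); m=(abs(P[...,2]-.035)<.003)&(np.hypot(P[...,0]-.46,P[...,1]+.3)<.03)
c,r=cv2.minEnclosingCircle((P[m][:,:2]*1000).astype(np.float32)); print(c,r,P[m].mean(0),m.sum())
```

```text
[324.25757763 202.36037784]
pos [ 0.4672 -0.2918  0.2612] yaw -97.58 z [ 0.0022  0.003  -1.    ] F [ 2.78  7.52 -1.08] w 1.003 t 1.2
shift [-0.2969 -0.0107  0.0022] turn 0.0038672537164803344
(456.5638427734375, -299.48785400390625) 20.90205192565918 [ 0.45659386 -0.29938388  0.03506759] 1304
```

View pics/w1.png

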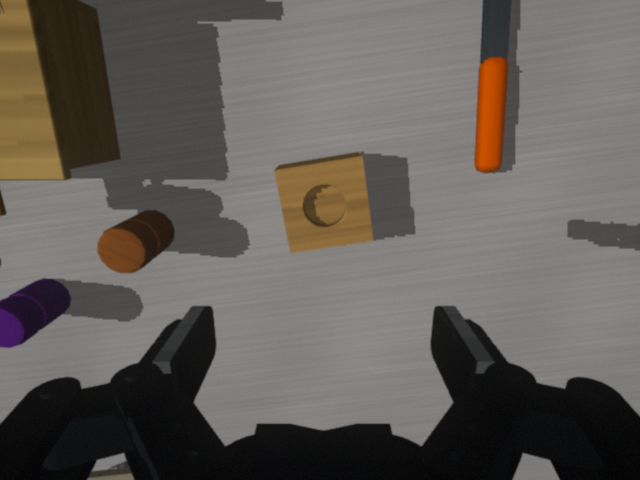

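The wrist view shows the recess at about (325,205), where the fixed cameras put it; the arm was still settling at the time. Moving above the cap, with rest rows at the end.

Emit:
send_rows(
  steps=[
    [[-0.045,-0.002,0],0],
    [[-0.1,-0.005,0],0],
    [[-0.155,-0.007,0],0],
    [[-0.21,-0.01,0],0],
    [[-0.26,-0.012,0],0],
    [[-0.29,-0.014,0],0],
    [[-0.305,-0.014,0],0],
    [[-0.305,-0.014,0],0],
  ],
)

```text
clock: 2.2
position: [0.5165, 0.0, 0.2611]
ee_rot: [-0.658, 0.753, 0.0, -0.0]
ft_force: [0.4, -1.0, 0.5]
grip_width: 0.997
```

Emit:
send_rows(
  steps=[
    [[0,0,0],0],
    [[0,0,0],0],
    [[0,0,0],0],
    [[0,0,0],0],
    [[0,0,0],0],
    [[0,0,0],0],
    [[0,0,0],0],
    [[0,0,0],0],
  ],
)

```text
clock: 3.2
position: [0.5166, 0.0, 0.2613]
ee_rot: [-0.657, 0.754, -0.0, -0.0]
ft_force: [0.7, -0.2, -1.1]
grip_width: 1.004
```

Run:
```python
from h import *
K,T=cam("wrist"); im,d=manip.camera("wrist")
np.savez("w2.npz",im=im,d=d,K=K,T=T); cv2.imwrite("pics/w2.png",im[:,:,::-1])
P=cloud(d,K,T)
m=(abs(P[...,2]-.152)<.004)&(np.hypot(P[...,0]-.517,P[...,1])<.035)
c,r=cv2.minEnclosingCircle((P[m][:,:2]*1000).astype(np.float32)); print("captop",c,r,P[m].mean(0),m.sum())
to([.517,.001,.26],-97.8)
print("proj cap",proj([.5165,.0,.152],K,T),"barrel",proj([.467,.007,.1065],K,T))
```

```text
captop (512.8008422851562, 1.462821125984192) 16.8225040435791 [0.51379496 0.00125174 0.15159145] 1613
pos [0.5166 0.     0.2613] yaw -97.8 z [ 1.e-04 -1.e-04 -1.e+00] F [ 0.37 -0.33  0.81] w 1.005 t 3.25
shift [-0.001  -0.0002  0.0013] turn -5.134830431652304e-05
proj cap [323.1823487 234.1212619] barrel [322.83626355 274.16178964]
```

View pics/w2.png

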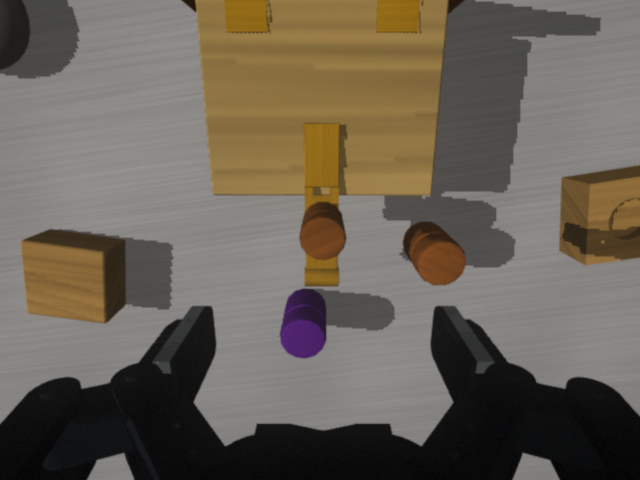

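The wrist view shows the cap's top centred at about (323,236), and the strap and barrel are square to the jaws. Descending to grip high on the cap.

Emit:
send_rows(
  steps=[
    [[0,0.001,0.02],0],
    [[0,0.001,0.045],0],
    [[0,0.001,0.07],0],
    [[0,0.001,0.095],0],
    [[0,0.001,0.115],0],
    [[0,0.001,0.13],0],
    [[0,0.001,0.14],0],
    [[0,0.001,0.14],0],
  ],
)

```text
clock: 4.25
position: [0.5154, 0.0001, 0.1209]
ee_rot: [-0.657, 0.754, 0.0, -0.0]
ft_force: [-1.1, 1.0, -0.0]
grip_width: 0.998
```

Emit:
send_rows(
  steps=[
    [[0,0,0],0],
    [[0,0,0],0],
    [[0,0,0],0],
    [[0,0,0],0],
    [[0,0,0],0],
    [[0,0,0],0],
    [[0,0,0],0],
    [[0,0,0],0],
  ],
  hand=0,
  force=30,
)

```text
clock: 5.25
position: [0.5159, 0.0002, 0.1218]
ee_rot: [-0.657, 0.754, -0.0, 0.0]
ft_force: [-1.7, -0.2, 5.4]
grip_width: 0.392
```

Run:
```python
from h import *
im,d=manip.camera("wrist"); cv2.imwrite("pics/w3.png",im[:,:,::-1])
to([.5152,.0005,.121],-97.8)
```

```text
pos [5.159e-01 1.000e-04 1.218e-01] yaw -97.81 z [ 8.e-04 -2.e-04 -1.e+00] F [-1.92 -0.03  5.43] w 0.393 t 5.3
shift [-0.0003  0.0008  0.0008] turn -0.00011303011516750061
```

View pics/w3.png

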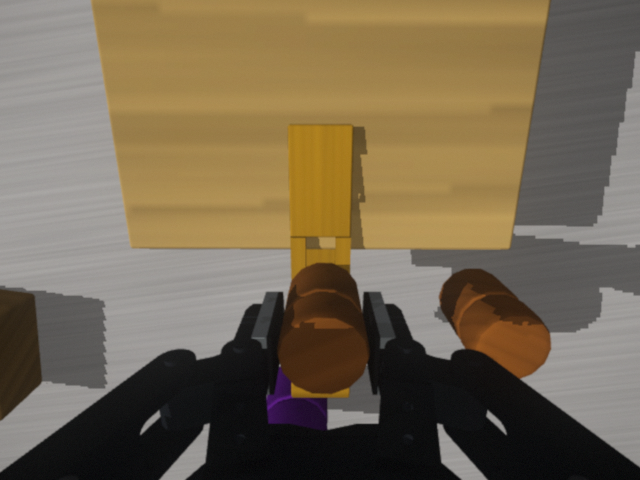

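The pads hold the cap (opening 33 mm). Lifting straight up.

Emit:
send_rows(
  steps=[
    [[0,0,-0.005],0],
    [[0,0,-0.015],0],
    [[0,0,-0.03],0],
    [[0,0,-0.05],0],
    [[0,0,-0.07],0],
    [[0,0,-0.09],0],
    [[0,0,-0.1],0],
    [[0,0,-0.1],0],
  ],
)

```text
clock: 6.3
position: [0.5159, 0.0002, 0.222]
ee_rot: [-0.657, 0.754, -0.001, 0.0]
ft_force: [-0.2, 0.5, -0.2]
grip_width: 0.386
```

Run:
```python
from h import *
K,T=cam("wrist"); im,d=manip.camera("wrist"); cv2.imwrite("pics/w4.png",im[:,:,::-1]); P=cloud(d,K,T)
o=manip.get_obs(); M=R.from_quat(o["ee_rot"]).as_matrix()
q=(P-o["position"])@M
m=(im[...,0]>1.5*im[...,2])&(np.abs(q[...,0])<.02)&(np.abs(q[...,1])<.03)&(q[...,2]<0)
print("tool z of top pts",np.percentile(q[m][:,2],[1,20,50,80,99]).round(4))
top=np.median(np.sort(q[m][:,2])[:200]); t=m&(abs(q[...,2]-top)<.003)
c,r=cv2.minEnclosingCircle((q[t][:,:2]*1000).astype(np.float32)); print("top in tool mm",c,r,top)
to([.4616,-.300,.23],-97.8)
im,d=manip.camera("side"); cv2.imwrite("pics/s4.png",cv2.resize(im[150:300,240:440,::-1],None,fx=4,fy=4))
```

```text
tool z of top pts [-0.0319 -0.0309 -0.0301 -0.0202 -0.0013]
top in tool mm (0.8836373686790466, 1.658923864364624) 17.457069396972656 -0.03183993009200227
pos [5.156e-01 1.000e-04 2.212e-01] yaw -97.81 z [ 1.e-04 -2.e-04 -1.e+00] F [-0.06  0.4  -1.27] w 0.384 t 6.35
shift [ 0.3046  0.0127 -0.0087] turn -9.291630019747643e-05
```

View pics/w4.png

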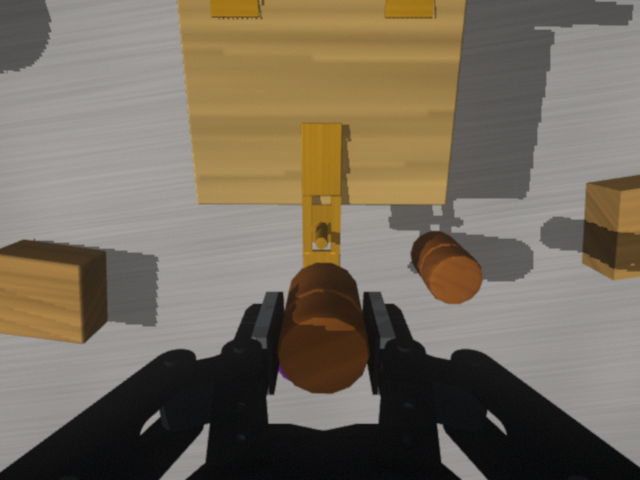

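View pics/s4.png

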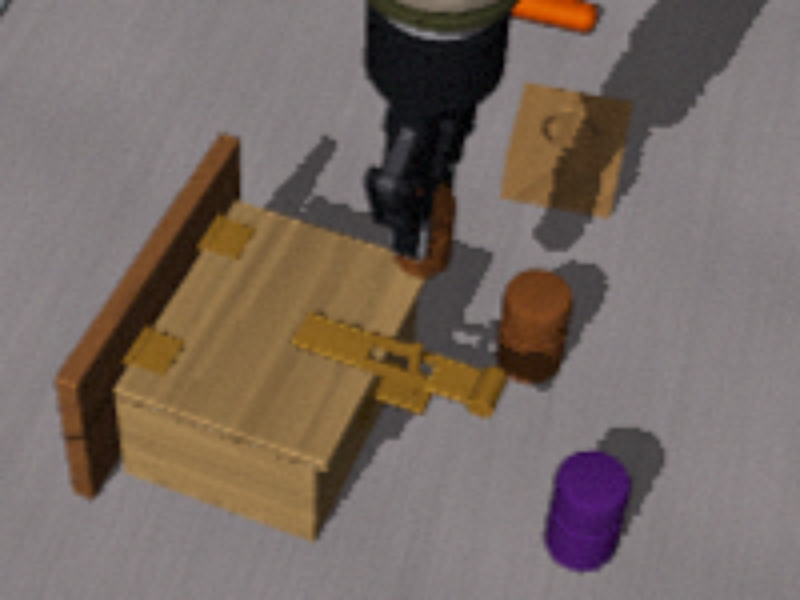

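The cap is free of the post and upright in the jaws, and the lid is still shut. Carrying it over to the recess.

Emit:
send_rows(
  steps=[
    [[0.015,0.001,0],0],
    [[0.06,0.002,0],0],
    [[0.115,0.004,0.01],0],
    [[0.17,0.006,0.02],0],
    [[0.225,0.008,0.03],0],
    [[0.275,0.01,0.045],0],
    [[0.298,0.011,0.055],0],
    [[0.305,0.011,0.06],0],
  ],
)

```text
clock: 7.4
position: [0.4621, -0.3018, 0.1602]
ee_rot: [-0.657, 0.754, 0.001, -0.0]
ft_force: [0.7, 1.0, -1.4]
grip_width: 0.386
```

Emit:
send_rows(
  steps=[
    [[0,0,0],0],
    [[0,0,0],0],
    [[0,0,0],0],
    [[0,0,0],0],
    [[0,0,0],0],
    [[0,0,0],0],
    [[0,0,0],0],
    [[0,0,0],0],
  ],
)

```text
clock: 8.4
position: [0.4633, -0.3006, 0.1613]
ee_rot: [-0.657, 0.754, -0.0, -0.0]
ft_force: [-0.3, 0.3, -0.8]
grip_width: 0.392
```

```bash
cat > capview.py <<'E'
from h import *
import sys
K,T=cam("wrist"); im,d=manip.camera("wrist"); cv2.imwrite(f"pics/{sys.argv[1]}.png",im[:,:,::-1]); P=cloud(d,K,T)
o=manip.get_obs(); M=R.from_quat(o["ee_rot"]).as_matrix()
q=(P-o["position"])@M
m=(np.abs(q[...,0])<.02)&(np.abs(q[...,1])<.03)&(q[...,2]<-.026)&(q[...,2]>-.036)
c,r=cv2.minEnclosingCircle((q[m][:,:2]*1000).astype(np.float32)); print("captop tool mm",c,r,np.median(q[m][:,2]))
m=(abs(P[...,2]-.035)<.0035)&(np.hypot(P[...,0]-.46,P[...,1]+.3)<.03)
if m.sum()>20:
    print("floor tool",q[m].mean(0),m.sum(),np.percentile(q[m],[0,100],axis=0).round(4).tolist(),"z",P[m][:,2].mean())
m=(abs(P[...,2]-.045)<.003)&(np.hypot(P[...,0]-.46,P[...,1]+.3)<.075)
print("blocktop",cv2.minAreaRect((P[m][:,:2]*1000).astype(np.float32)),P[m][:,2].mean())
to([.4632,-.3002,.0568],-97.8)
E
python3 capview.py w5
```

```text
captop tool mm (-0.015223018825054169, -1.9010347127914429) 21.839950561523438 -0.02975116822979546
floor tool [-0.00031227  0.00707447  0.12624392] 2273 [[-0.0213, -0.0129, 0.1229], [0.0203, 0.0271, 0.1288]] z 0.03507009517620149
blocktop ((457.5796813964844, -299.4732360839844), (85.71688079833984, 85.30951690673828), 1.1998305320739746) 0.044932492558174636
pos [ 0.4633 -0.3006  0.1613] yaw -97.81 z [ 0.e+00 -1.e-04 -1.e+00] F [ 0.19 -0.23 -1.23] w 0.39 t 8.45
shift [-0.0004  0.0002  0.1045] turn -0.00016476062537584824
```

View pics/w5.png

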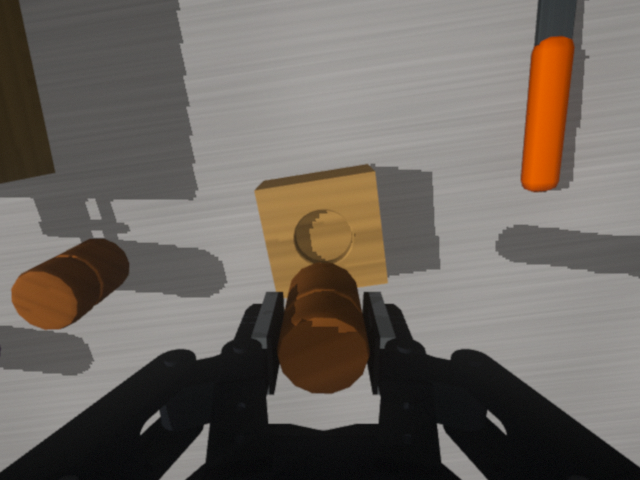

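Both the fixed-camera pair and the wrist-only comparison put the aligned TCP at about x = 0.4605, y = -0.300. That is 3 mm towards tool +y. Correcting while lowering to just above the mouth.

Emit:
send_rows(
  steps=[
    [[0,0.003,0.01],0],
    [[0,0.003,0.03],0],
    [[0,0.003,0.05],0],
    [[0,0.003,0.065],0],
    [[0,0.003,0.075],0],
    [[0,0.003,0.08],0],
    [[0,0.003,0.08],0],
    [[0,0.003,0.08],0],
  ],
)

```text
clock: 9.45
position: [0.4607, -0.3004, 0.0819]
ee_rot: [-0.657, 0.754, -0.001, 0.0]
ft_force: [0.4, 0.0, -1.1]
grip_width: 0.383
```

```bash
python3 capview.py w6
python3 - <<'E'
from h import *
im,d=manip.camera("side"); cv2.imwrite("pics/s6.png",cv2.resize(im[130:240,330:470,::-1],None,fx=5,fy=5,interpolation=2))
im,d=manip.camera("scene"); cv2.imwrite("pics/c6.png",cv2.resize(im[220:320,120:260,::-1],None,fx=5,fy=5,interpolation=2))
E
```

```text
captop tool mm (-0.01636001095175743, -1.8180153369903564) 21.8955135345459 -0.029785583968822797
floor tool [-0.0001692  -0.00426213  0.04689626] 1721 [[-0.0212, -0.0149, 0.0435], [0.0207, 0.012, 0.0491]] z 0.0349829142767749
blocktop ((459.9056396484375, -299.5262145996094), (81.60906982421875, 85.49151611328125), 1.2115345001220703) 0.04489188584623519
pos [ 0.4607 -0.3004  0.0819] yaw -97.81 z [ 8.e-04 -6.e-04 -1.e+00] F [0.1  0.43 0.07] w 0.39 t 9.5
shift [-0.0005 -0.0025  0.0251] turn -9.113514132153e-05
```

View pics/w6.png

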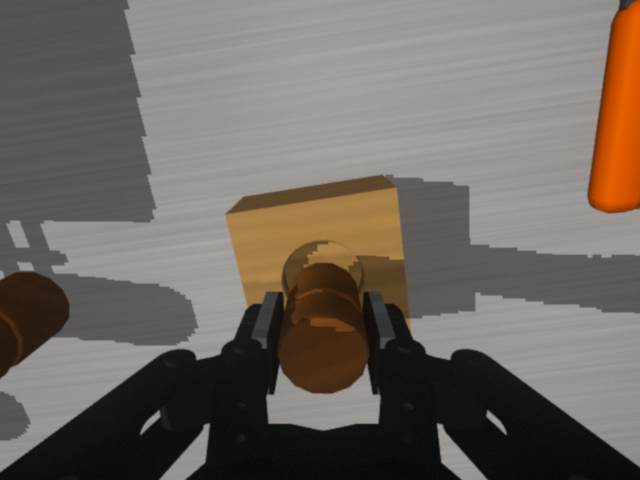

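View pics/s6.png

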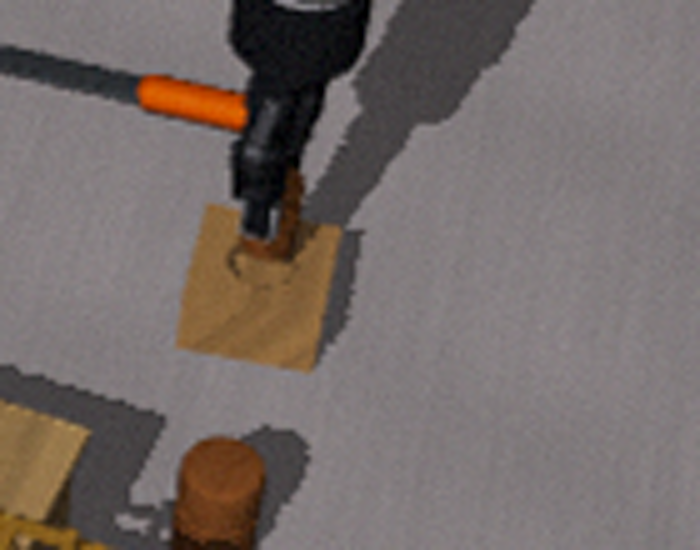

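View pics/c6.png

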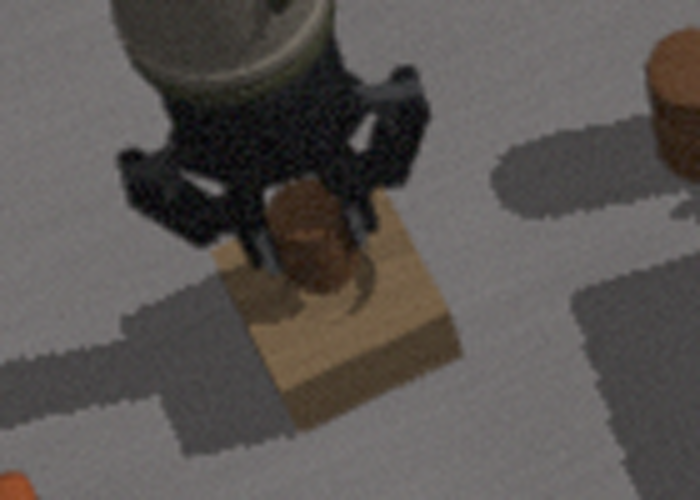

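Every view shows the cap's bottom over the recess. I'll add 1 mm towards tool +y and lower gently.

Emit:
send_rows(
  steps=[
    [[0,0.001,0.004],0],
    [[0,0.001,0.008],0],
    [[0,0.001,0.012],0],
    [[0,0.001,0.016],0],
    [[0,0.001,0.019],0],
    [[0,0.001,0.021],0],
    [[0,0.001,0.022],0],
    [[0,0.001,0.022],0],
  ],
)

```text
clock: 10.6
position: [0.4594, -0.3, 0.0593]
ee_rot: [-0.657, 0.754, -0.0, -0.0]
ft_force: [0.5, -0.6, -0.5]
grip_width: 0.391
```

```bash
python3 capview.py w7
```

```text
captop tool mm (0.045362699776887894, -1.7816747426986694) 21.82223892211914 -0.029692024192929375
floor tool [ 0.00031575 -0.00632623  0.02444427] 1114 [[-0.021, -0.0161, 0.0209], [0.0208, 0.0111, 0.0266]] z 0.03497646142976616
blocktop ((458.1119689941406, -299.798095703125), (85.73682403564453, 85.64895629882812), 1.6013894081115723) 0.04488617275175509
pos [ 0.4594 -0.3     0.0594] yaw -97.8 z [ 1.e-04 -1.e-04 -1.e+00] F [ 0.69 -0.21  0.48] w 0.387 t 10.65
shift [-0.0004 -0.0038  0.0026] turn -3.002006493524334e-05
```

View pics/w7.png

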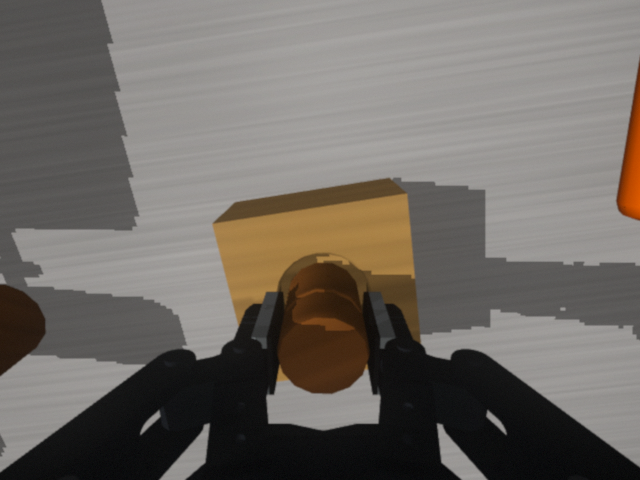

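There is no contact force and the cap's underside is already about 7 mm below the mouth. Lowering the last 2–3 mm, then letting go.

Emit:
send_rows(
  steps=[
    [[0,0,0.001],0],
    [[0,0,0.001],0],
    [[0,0,0.002],0],
    [[0,0,0.002],0],
    [[0,0,0.003],0],
    [[0,0,0.003],0],
    [[0,0,0.003],0],
    [[0,0,0.003],0],
  ],
)

```text
clock: 11.65
position: [0.4595, -0.3001, 0.0569]
ee_rot: [-0.657, 0.754, -0.0, -0.0]
ft_force: [-2.3, 1.5, 5.9]
grip_width: 0.386
```

Emit:
send_rows(
  steps=[
    [[0,0,0],0],
    [[0,0,0],0],
    [[0,0,0],0],
    [[0,0,0],0],
    [[0,0,0],0],
    [[0,0,0],0],
    [[0,0,0],0],
    [[0,0,0],0],
  ],
  hand=1,
)

```text
clock: 12.65
position: [0.4594, -0.3, 0.0563]
ee_rot: [-0.657, 0.754, -0.0, -0.0]
ft_force: [-0.8, -0.1, -0.8]
grip_width: 1.001
```

Emit:
send_rows(
  steps=[
    [[0,0,-0.005],0],
    [[0,0,-0.02],0],
    [[0,0,-0.045],0],
    [[0,0,-0.08],0],
    [[0,0,-0.12],0],
    [[0,0,-0.15],0],
    [[0,0,-0.165],0],
    [[0,0,-0.165],0],
  ],
)

```text
clock: 13.65
position: [0.4597, -0.3002, 0.2222]
ee_rot: [-0.657, 0.754, -0.001, 0.0]
ft_force: [-0.2, 0.6, 0.0]
grip_width: 0.999
```

Run:
```python
from h import *
K,T=cam("wrist"); im,d=manip.camera("wrist"); cv2.imwrite("pics/w8.png",im[:,:,::-1]); P=cloud(d,K,T)
def cap(P,n):
    m=(abs(P[...,2]-.087)<.008)&(np.hypot(P[...,0]-.46,P[...,1]+.3)<.04)
    c,r=cv2.minEnclosingCircle((P[m][:,:2]*1000).astype(np.float32)); print(n,c,r,P[m].mean(0),P[m][:,2].std(),m.sum())
cap(P,"wrist")
for n in ("scene","side"):
    K,T=cam(n); im,d=manip.camera(n); cap(cloud(d,K,T),n); cv2.imwrite(f"pics/{n}8.png",im[:,:,::-1])
to([.467,.0066,.222],-97.8)
```

```text
wrist (456.263427734375, -299.1993103027344) 16.815658569335938 [ 0.45766722 -0.29928151  0.08643051] 0.0014573250832117595 1411
scene (459.4578552246094, -301.8282165527344) 18.337976455688477 [ 0.46013839 -0.30042786  0.08622675] 0.0025886249662327105 162
side (463.05548095703125, -299.2218017578125) 19.929088592529297 [ 0.46146517 -0.29614035  0.08615491] 0.0028200363786086875 86
pos [ 0.4587 -0.2997  0.22  ] yaw -97.81 z [-0.0018  0.0011 -1.    ] F [-0.54  0.05 -0.16] w 1.002 t 13.8
shift [-0.3046  0.0334 -0.0017] turn -0.00011307295293949693
```

View pics/w8.png

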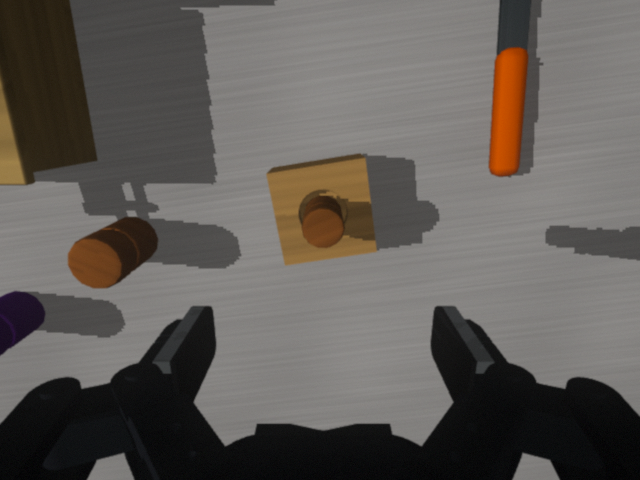

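View pics/side8.png

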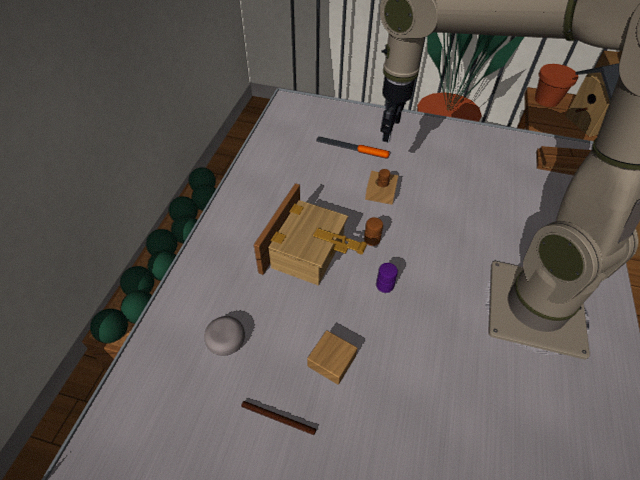

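The cap stands in the recess at wrist pixel (323,222) with its top at z ≈ 0.0865 m, against 0.087 expected when seated on the floor. It is let go and the lid is still shut. On to the barrel.

Emit:
send_rows(
  steps=[
    [[-0.02,0.002,0],0],
    [[-0.07,0.008,0],0],
    [[-0.13,0.015,0],0],
    [[-0.19,0.021,0],0],
    [[-0.24,0.027,0],0],
    [[-0.28,0.031,0],0],
    [[-0.3,0.034,0],0],
    [[-0.305,0.034,0],0],
  ],
)

```text
clock: 14.8
position: [0.4663, 0.009, 0.2209]
ee_rot: [-0.659, 0.752, 0.0, -0.0]
ft_force: [-0.5, -1.6, 0.7]
grip_width: 1.002
```

Emit:
send_rows(
  steps=[
    [[0,0,0.01],0],
    [[0,0,0.02],0],
    [[0,0,0.03],0],
    [[0,0,0.03],0],
    [[0,0,0.03],0],
    [[0,0,0.03],0],
    [[0,0,0.03],0],
    [[0,0,0.03],0],
  ],
)

```text
clock: 15.8
position: [0.4671, 0.0068, 0.1915]
ee_rot: [-0.657, 0.754, -0.0, 0.0]
ft_force: [1.3, -0.9, -0.5]
grip_width: 1.004
```

Run:
```python
from h import *
K,T=cam("wrist"); im,d=manip.camera("wrist"); cv2.imwrite("pics/w9.png",im[:,:,::-1]); P=cloud(d,K,T)
o=manip.get_obs(); M=R.from_quat(o["ee_rot"]).as_matrix(); q=(P-o["position"])@M
m=(P[...,2]>.09)&(P[...,2]<.112)&(abs(q[...,0])<.03)&(abs(q[...,1])<.05)
Q=q[m]; Z=P[m][:,2]
print("tool y min/max",Q[:,1].min(),np.percentile(Q[:,1],99.5))
e=Q[:,1]>np.percentile(Q[:,1],99.5)-.014
print("barrel x ext",np.percentile(Q[e][:,0],[1,99]),"z",np.percentile(Z[e],[5,50,98]))
for b in np.arange(-.04,.03,.004):
    s=abs(Q[:,1]-b)<.002
    if s.sum()>5: print(round(b,3),s.sum(),np.median(Z[s]).round(4),np.percentile(Q[s][:,0],[2,98]).round(4))
to([.467,.0068,.08],-97.8); print(proj([.467,.0068,.1065],K,T))
```

```text
tool y min/max -0.04998536596590006 0.013144231296406843
barrel x ext [-0.0164726   0.01285823] z [0.10262852 0.10538823 0.10710217]
-0.04 149 0.1 [-0.0158  0.0118]
-0.036 136 0.0999 [-0.0159  0.0118]
-0.032 236 0.0999 [-0.0153  0.0119]
-0.028 287 0.0999 [-0.0153  0.0115]
-0.024 260 0.0999 [-0.0153  0.0114]
-0.02 258 0.1 [-0.0154  0.0114]
-0.016 257 0.0999 [-0.0155  0.0114]
-0.012 252 0.1 [-0.0151  0.0115]
-0.008 253 0.1 [-0.0157  0.0115]
-0.004 285 0.1002 [-0.0159  0.0117]
-0.0 358 0.1037 [-0.0162  0.0123]
0.004 294 0.1059 [-0.0164  0.0123]
0.008 242 0.1059 [-0.0163  0.0123]
0.012 151 0.104 [-0.0164  0.0118]
pos [0.4671 0.0068 0.1914] yaw -97.8 z [ 2.e-04 -1.e-04 -1.e+00] F [ 0.05 -1.23 -0.32] w 0.999 t 15.85
shift [-0.      0.0002  0.1114] turn -5.88050724870115e-05
[323.12179656 245.33788271]
```

View pics/w9.png

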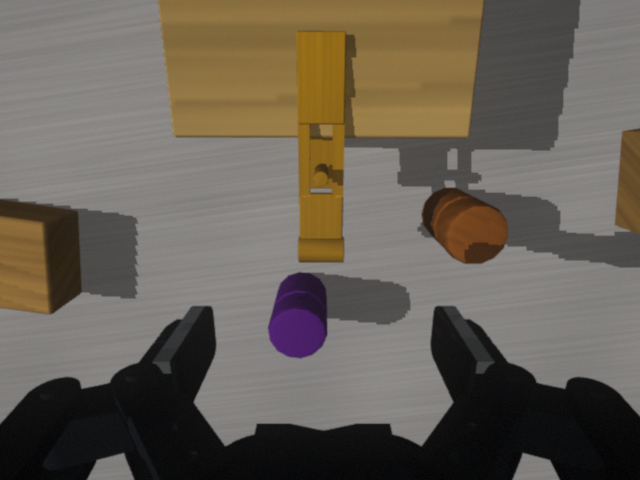

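The barrel is at wrist pixel (321,250). Allowing for the wrist camera's known lengthwise bias, it lies about 2 mm along +y and -1.5 mm along x of the tool axis. Descending with that correction, then pinching.

Emit:
send_rows(
  steps=[
    [[-0.0015,0.002,0.01],0],
    [[-0.0015,0.002,0.03],0],
    [[-0.0015,0.002,0.05],0],
    [[-0.0015,0.002,0.07],0],
    [[-0.0015,0.002,0.09],0],
    [[-0.0015,0.002,0.105],0],
    [[-0.0015,0.002,0.112],0],
    [[-0.0015,0.002,0.112],0],
  ],
)

```text
clock: 16.85
position: [0.4651, 0.0086, 0.0791]
ee_rot: [-0.657, 0.754, 0.0, -0.0]
ft_force: [-0.1, 0.1, 0.3]
grip_width: 0.994
```

Emit:
send_rows(
  steps=[
    [[0,0,0],0],
    [[0,0,0],0],
    [[0,0,0],0],
    [[0,0,0],0],
    [[0,0,0],0],
    [[0,0,0],0],
    [[0,0,0],0],
    [[0,0,0],0],
  ],
  hand=0,
  force=40,
)

```text
clock: 17.85
position: [0.4655, 0.0086, 0.0797]
ee_rot: [-0.657, 0.754, -0.0, 0.0]
ft_force: [-2.0, 0.1, 6.7]
grip_width: 0.342
```

Run:
```python
from h import *
im,d=manip.camera("wrist"); cv2.imwrite("pics/w10.png",im[:,:,::-1]); to([.465,.0085,.079],-97.8)
```

```text
pos [0.4655 0.0086 0.0797] yaw -97.8 z [ 5.e-04 -2.e-04 -1.e+00] F [-1.92  0.24  5.2 ] w 0.347 t 17.9
shift [0.0002 0.0005 0.0007] turn -9.803658604923271e-06
```

View pics/w10.png

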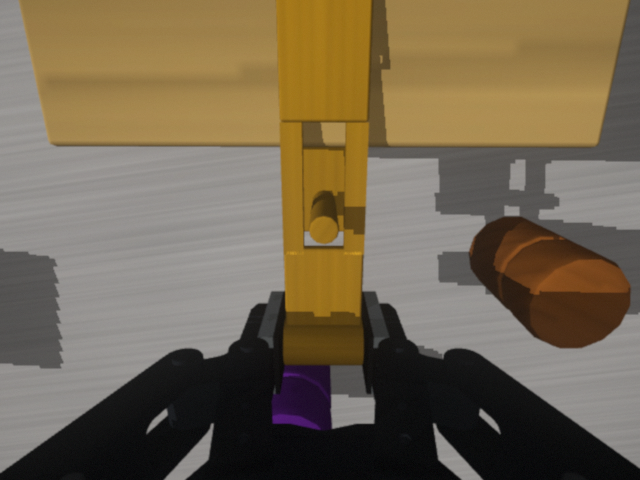

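The barrel is pinched by its flat ends (opening 29.5 mm, against a 30 mm length). Raising along the hinge arc to 20°, then 40°, then a check.

Emit:
send_rows(
  steps=[
    [[0,0,-0.004],0],
    [[0,-0.001,-0.0115],0],
    [[0,-0.002,-0.023],0],
    [[0,-0.004,-0.0345],0],
    [[0,-0.0065,-0.0455],0],
    [[0,-0.0095,-0.0565],0],
    [[0,-0.013,-0.0675],0],
    [[0,-0.016,-0.075],0],
  ],
  force=50,
)

```text
clock: 18.9
position: [0.4814, 0.0063, 0.155]
ee_rot: [-0.657, 0.754, -0.0, 0.0]
ft_force: [5.5, 1.3, -6.0]
grip_width: 0.34
```

Run:
```python
from h import *
im,d=manip.camera("wrist"); cv2.imwrite("pics/w11.png",im[:,:,::-1]); to([.481,.0065,.154],-97.8)
```

```text
pos [0.4818 0.0063 0.1556] yaw -97.81 z [ 6.e-04 -1.e-04 -1.e+00] F [ 1.81  0.41 -2.94] w 0.343 t 18.95
shift [-0.0001  0.0008  0.0016] turn -0.000182762081281318
```

View pics/w11.png

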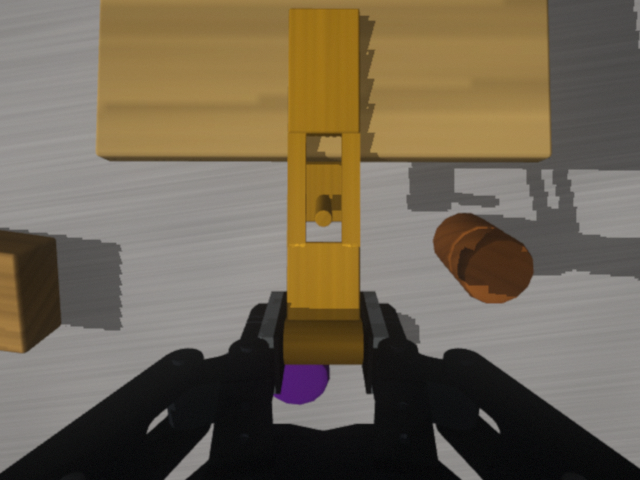

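The lid rises with the grip and the barrel is still seated between the pads. Continuing to 40°.

Emit:
send_rows(
  steps=[
    [[0,-0.003,-0.007],0],
    [[0,-0.008,-0.0175],0],
    [[0,-0.0135,-0.0275],0],
    [[0,-0.0195,-0.0375],0],
    [[0,-0.026,-0.047],0],
    [[0,-0.033,-0.056],0],
    [[0,-0.038,-0.062],0],
    [[0,-0.0405,-0.065],0],
  ],
)

```text
clock: 19.95
position: [0.5215, 0.0008, 0.2194]
ee_rot: [-0.657, 0.754, 0.0, -0.0]
ft_force: [2.9, -0.3, -7.1]
grip_width: 0.34
```

Emit:
send_rows(
  steps=[
    [[0,-0.001,-0.001],0],
    [[0,-0.003,-0.003],0],
    [[0,-0.006,-0.006],0],
    [[0,-0.008,-0.009],0],
    [[0,-0.011,-0.0115],0],
    [[0,-0.0125,-0.013],0],
    [[0,-0.0135,-0.014],0],
    [[0,-0.0135,-0.014],0],
  ],
)

```text
clock: 20.95
position: [0.5348, -0.0011, 0.2331]
ee_rot: [-0.657, 0.754, -0.0, -0.0]
ft_force: [4.8, -0.6, -9.5]
grip_width: 0.34
```

Emit:
send_rows(
  steps=[
    [[0,0,0],0],
    [[0,0,0],0],
    [[0,0,0],0],
    [[0,0,0],0],
    [[0,0,0],0],
    [[0,0,0],0],
    [[0,0,0],0],
    [[0,0,0],0],
  ],
)

```text
clock: 21.95
position: [0.5347, -0.0011, 0.2331]
ee_rot: [-0.657, 0.754, -0.0, -0.0]
ft_force: [5.6, -0.9, -9.5]
grip_width: 0.339
```

```bash
cat > lid.py <<'E'
from h import *
import sys
ang=np.radians(-7.8); bx=np.array([np.cos(ang),np.sin(ang),0]); by=np.array([-np.sin(ang),np.cos(ang),0])
C=np.array([.6155,-.0136,0])
for n in ("wrist","scene","side"):
    K,T=cam(n); im,d=manip.camera(n); P=cloud(d,K,T); cv2.imwrite(f"pics/{n}_{sys.argv[1]}.png",im[:,:,::-1])
    q=P-C; b=np.stack([q@bx,q@by,q[...,2]],-1)
    m=(abs(b[...,1])<.08)&(b[...,0]>-.06)&(b[...,0]<.055)&(b[...,2]>.11)&(b[...,2]<.25)&(d>0)
    B=b[m]
    x,z=B[:,0],B[:,2]
    keep=np.ones(len(x),bool)
    for _ in range(6):
        p=np.polyfit(x[keep],z[keep],1); r=z-np.polyval(p,x); keep=abs(r-np.median(r[keep]))<max(.004,2*np.std(r[keep]) if _<3 else 0)
    print(n,"lid slope deg",np.degrees(np.arctan(-p[0])),keep.sum(),len(x),"z at hinge x=.07",np.polyval(p,.07))
o=manip.get_obs(); g=o["position"]+np.array([0,0,.0187])
print("grasp box",(g-C)@bx,(g-C)@by,g[2],"hinge angle from height",np.degrees(np.arcsin((g[2]-.09-.0016)/.2201))-1.95)
to([.535,-.001,.2325],-97.8)
E
python3 lid.py a
```

```text
wrist lid slope deg 44.72053382465531 44662 53583 z at hinge x=.07 0.09162385018443535
scene lid slope deg 44.70179193522512 2822 4168 z at hinge x=.07 0.09374579583245489
side lid slope deg 44.818517231289114 874 1081 z at hinge x=.07 0.09776185400054718
grasp box -0.08173151017356135 0.0013934771404960852 0.2517840124867081 hinge angle from height 44.75046631548824
pos [ 0.5347 -0.0011  0.2331] yaw -97.81 z [ 1.e-04 -1.e-04 -1.e+00] F [  4.96  -0.77 -10.06] w 0.336 t 22.1
shift [-0.0002 -0.0003  0.0006] turn -0.00020388487369249475
```

View pics/wrist_a.png

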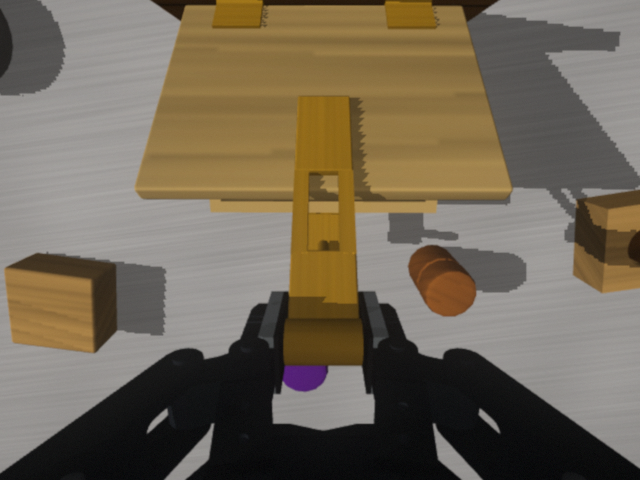

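View pics/side_a.png

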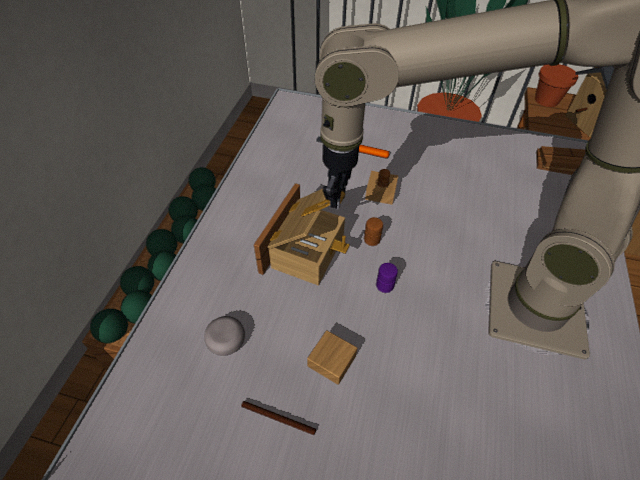

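All cameras read 44.7–44.8°, and the cap is still in the recess. I'll nudge 1 mm towards the hinge to ease the radial pull and close the last fraction of a degree, then check.

Emit:
send_rows(
  steps=[
    [[0,-0.0005,0],0],
    [[0,-0.001,0],0],
    [[0,-0.001,0],0],
    [[0,-0.001,0],0],
    [[0,-0.001,0],0],
    [[0,-0.001,0],0],
    [[0,-0.001,0],0],
    [[0,-0.001,0],0],
  ],
)

```text
clock: 23.1
position: [0.5353, -0.0012, 0.2335]
ee_rot: [-0.657, 0.754, 0.0, -0.0]
ft_force: [-5.9, -0.2, 2.0]
grip_width: 0.338
```

```bash
python3 lid.py b
python3 - <<'E'
from h import *
for n in ("scene","side"):
    K,T=cam(n); im,d=manip.camera(n); P=cloud(d,K,T)
    m=(abs(P[...,2]-.087)<.006)&(np.hypot(P[...,0]-.46,P[...,1]+.3)<.04); print(n,P[m].mean(0),m.sum())
E
```

```text
wrist lid slope deg 44.90910147907786 44514 53493 z at hinge x=.07 0.09164450456221143
scene lid slope deg 45.047206429317214 2788 4178 z at hinge x=.07 0.09329555871922372
side lid slope deg 45.01144302451782 869 1071 z at hinge x=.07 0.09790070472284872
grasp box -0.08111916727253024 0.0014417567956562895 0.25220821091135753 hinge angle from height 44.91172231982908
pos [ 0.5353 -0.0012  0.2335] yaw -97.81 z [-6.e-04 -3.e-04 -1.e+00] F [-5.37 -1.14  0.82] w 0.34 t 23.25
shift [-0.0001  0.0003  0.001 ] turn -0.00014604434840048697
scene [ 0.45942467 -0.30058943  0.08603803] 151
side [ 0.46152787 -0.29656726  0.08654804] 83
```

View pics/scene_b.png

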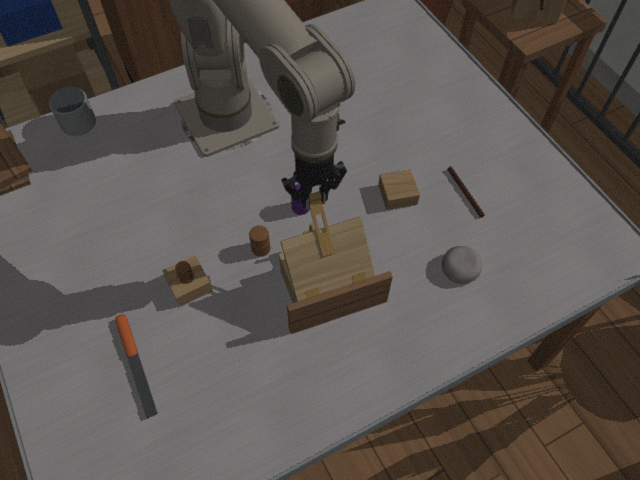

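The lid is held at 45°, the cap stands in the recess at scene (185,271), and the rod, rasp, stone and plain block are where they began. Handing in.

```bash
python3 -c "
from workcell import manip
print(manip.get_obs()['joint_velocities'].round(4)); print(manip.hand_in())"
```

```text
[-0.0003  0.0004 -0.0006 -0.0002 -0.0007 -0.0003 -0.0014]
the job is handed in; nothing more can be done
None
```

I lifted the smaller brown cap off the post, stood it in the bored block's recess and let go, with the lid still shut. Then I pinched the brass barrel by its flat ends, raised the lid along its arc, and handed in at about 23 s while holding it there.

**Last checks:**
- **Lid:** the three cameras read 44.9°, 45.0° and 45.0°. The grip height gives 44.9°, and the joint speeds were essentially zero.
- **Cap:** it stands upright with its top at 86–87 mm, against 87 mm when fully seated.
- **Forces:** the readings I saw stayed under about 12 N, with about 5.5 N at the wrist at the end.
- **Other things:** the plain block, stone, rod and rasp look unmoved in the last pictures. I compared those by eye and did not measure them.

**One disagreement:** the wrist camera placed points about 3–4 mm nearer the robot than the two fixed cameras did. I aligned the cap and its recess within the same camera so this would cancel, and the cap went in without contact.

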